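Put the vials to keep cold in their cooling blocks

ROBOT

A 6-joint arm with a two-finger parallel gripper is mounted at the origin on the work surface. World frame = base frame: x ahead of the robot, y to its left, z up, the work surface at z = 0. Lengths are in mm, angles in rad, forces in N, time in s.
With the tool pointing down it reaches from about 400 to 925 mm from the base axis. Payload 12.5 kg.
Tool frame: the origin (TCP) lies on the mounting face of the last link; the fingertips stand 190 mm ahead of it and the grasp point (between the pads) lies 171 mm ahead of it; z points along the fingers, y is the line along which they close (so a half turn about z gives the same grasp; the last joint's range is limited). The gripper opens to 95 mm and grips with 3 to 60 N. Pads are 20 mm wide; open, the fingers measure 119 mm over their backs; the gripper's body (75 mm by 180 mm) begins 59 mm behind the grasp point.
Start: joints at [-1.405, 0.491, 1.559, -0, 1.092, -0.106], TCP at [167.811, -602.05, 404.761] pointing down, gripper open.
Joint ranges: [-3.1, 3.1], [-0.84, 2.19], [0.05, 2.79], [-1.13, 4.28], [0.06, 2.93], [-2.69, 2.69]. Speed limits (rad/s): [2.22, 2.22, 2.79, 3.14, 3.14, 3.14].

INTERFACE

Orientations are given as [roll, pitch, yaw] about the fixed x, y, z axes, in that order (R = Rz(yaw) Ry(pitch) Rx(roll)).
In Python, from cell import * gives the robot as it stands.
- The arm moves only by the tool arm_command, never from a script. Its argument "rows" is a list that holds one entry, the list of rows, each a list of 7 numbers: the shift along the tool's x, y, z normalised to -1 to 1, where 1 is 0.15 m, then the turn, a rotation vector about the tool's x, y, z normalised to -1 to 1, where 1 is 360 degrees, then the opening, from -1 (shut) to 1 (fully open). A call has 1 to 10 rows; each row is the pose to reach, as a shift and turn from the pose commanded when the call began, along the tool's axes at that moment, turning the shorter way round; what a row does not reach only later rows make up. A row lasts 1/12 s, in which the tool goes at most 41.7 mm and 7.16 degrees, less where a joint would pass 70% of its speed; a pose out of reach is approached as far as the arm can. A call with a number of a shift or a turn outside -1 to 1 is refused whole. A call with a gripper value outside its range is refused whole. The fingers move at their own pace and stop on an object; the grip force is fixed at half the most. Time passes only in rows, so rows that repeat a pose let the fingers close. It gives the time, the measured TCP pose, the force, the opening and the grip force at its end, in the units of the state.
- state(): the state, without advancing time (a new reading comes with each control period).
- read_camera(name): name is "scene" or "top"; returns (picture, depth): 384x512x3 uint8, red, green, blue; 384x512 float32, mm along the optical axis (not along the pixel's ray), 0 where there is no reading.
- get_calibration(name): a dict with "camera_matrix" (3x3 intrinsics, pixels), "position" and "orientation" of the camera in the world. Camera axes: x right, y up, looking along -z (the intrinsics and any distortion apply to the point x, -y, -z); pixel columns grow to the right and rows downward; lengths in mm; the calibration is good to about 2 mm. A picture is of the moment at which its call begins. get_calibration takes no time and is no camera call.
- job_done(): hands the job in; it is judged then, once.
The state is a dict: "t": time; "joints": joint angles; "qvel": joint speeds; "tau": joint torques, N m; "eef_pos": TCP position; "tcp_rot": TCP orientation; "ft_force": force on the tool from outside, world axes, zero at the start; "moment": the same for the moment, N m; "opening": opening from 0.0 (shut) to 1.0 (fully open); "grip_force": force on a finger pad.
Only numpy, scipy, OpenCV 4.12 (cv2) and the standard library are available. Lean on these libraries where they do the work, as an engineer would, in place of code of your own. Each camera call takes 0.05 s, during which the arm holds its last target. There are 200 camera calls.

TASK

Before the vaccination session, stand each of the four glass vials upright in the well of the blue cooling block of its own size: the smallest vial in the smallest block, the next in the next, up to the largest vial in the largest block. Set the glass down without dropping it or knocking it over, and leave the white plastic jar and the dropper bottle standing where they are.

Things in the scene. Friction and masses are not known exactly. Their poses are not given: they have to be found in the camera images.
- vial_small: the smallest of four closed amber-glass vials of like shape, standing loose: straight round body 22 mm in diameter up to 34 mm, then a shoulder and a crimped aluminium cap 17 mm across, 48 mm tall in all, about 20 g, white paper label. Origin: centre of its underside, z up along its axis.
- vial_medium: the second smallest of four closed amber-glass vials of like shape, standing loose: straight round body 32 mm in diameter up to 42 mm, then a shoulder and a crimped aluminium cap 24 mm across, 60 mm tall in all, about 45 g, white paper label. Origin: centre of its underside, z up along its axis.
- vial_large: the second largest of four closed amber-glass vials of like shape, standing loose: straight round body 43 mm in diameter up to 50 mm, then a shoulder and a crimped aluminium cap 33 mm across, 72 mm tall in all, about 90 g, white paper label. Origin: centre of its underside, z up along its axis.
- vial_largest: the largest of four closed amber-glass vials of like shape, standing loose: straight round body 56 mm in diameter up to 62 mm, then a shoulder and a crimped aluminium cap 43 mm across, 88 mm tall in all, about 170 g, white paper label. Origin: centre of its underside, z up along its axis.
- block_small: the smallest of four blue plastic cooling blocks, fixed to the counter: 56 mm square, 24 mm high, with a round well 40 mm wide in the middle of its top, 16 mm deep (well floor 8 mm above the counter). Origin: centre of its underside, on the well's axis; z up, x and y along its sides.
- block_medium: the second smallest of four blue plastic cooling blocks, fixed to the counter: 70 mm square, 24 mm high, with a round well 52 mm wide in the middle of its top, 16 mm deep (well floor 8 mm above the counter). Origin: centre of its underside, on the well's axis; z up, x and y along its sides.
- block_large: the second largest of four blue plastic cooling blocks, fixed to the counter: 85 mm square, 24 mm high, with a round well 65 mm wide in the middle of its top, 16 mm deep (well floor 8 mm above the counter). Origin: centre of its underside, on the well's axis; z up, x and y along its sides.
- block_largest: the largest of four blue plastic cooling blocks, fixed to the counter: 102 mm square, 24 mm high, with a round well 80 mm wide in the middle of its top, 16 mm deep (well floor 8 mm above the counter). Origin: centre of its underside, on the well's axis; z up, x and y along its sides.
- cream_jar: bystander: loose squat white plastic jar with a screw lid, 52 mm across, 42 mm tall. Origin: centre of its underside, z up.
- dropper_bottle: bystander: loose white plastic dropper bottle with a pointed tip, 30 mm across, 70 mm tall. Origin: centre of its underside, z up.

How it is judged (in metres and radians):
At the end, for the whole second after the job is handed in: Each vial stands upright (0.1 rad), released and at rest (under 0.01 m/s) on the well floor (6 to 10.5 mm up) of the block of its own rank, axis within 10.5, 11.5, 12.5, 13.5 mm of the well's (smallest to largest); jar and dropper bottle upright (horizontal distance between vial_small and block_small below 0.0105 m and z of vial_small in the frame of block_small between 0.006 and 0.0105 m and angle between each of vial_small, vial_medium, vial_large, vial_largest, cream_jar, dropper_bottle's own z axis and vertical below 0.1 rad and linear speed of each of vial_small, vial_medium, vial_large, vial_largest below 0.01 m/s and horizontal distance between vial_medium and block_medium below 0.0115 m and z of vial_medium in the frame of block_medium between 0.006 and 0.0105 m and horizontal distance between vial_large and block_large below 0.0125 m and z of vial_large in the frame of block_large between 0.006 and 0.0105 m and horizontal distance between vial_largest and block_largest below 0.0135 m and z of vial_largest in the frame of block_largest between 0.006 and 0.0105 m); the robot touches nothing.
It fails at once if a vial is dropped, thrown or knocked over (faster than 0.6 m/s with no finger on it, or leaning over 0.8 rad) (angle between any of vial_small, vial_medium, vial_large, vial_largest's own z axis and vertical above 0.8 rad or (linear speed of vial_small above 0.6 m/s and contact force between the fingers and vial_small below 0.05 N) or (linear speed of vial_medium above 0.6 m/s and contact force between the fingers and vial_medium below 0.05 N) or (linear speed of vial_large above 0.6 m/s and contact force between the fingers and vial_large below 0.05 N) or (linear speed of vial_largest above 0.6 m/s and contact force between the fingers and vial_largest below 0.05 N)).
It fails at once if the jar or the dropper bottle is shifted by more than 25 mm or tipped over (distance of any of cream_jar, dropper_bottle from where it was at the start of the episode above 0.025 m or angle between any of cream_jar, dropper_bottle's own z axis and vertical above 0.5 rad).
It also fails if it takes over 99 s, if anything falls off the work surface, if the arm or the gripper's body presses on something with over 40 N, if the wrist force passes 120 N, or if a joint passes its speed limit or range.

## Working session

There is one attempt and no reset: what is moved stays moved. The work goes in short steps, Python scripts to look and compute and a tool call to move; the robot and the scene stay as the last step left them, time stands still between calls to the robot, and variables do not carry over. Pictures are saved under pics/ and viewed, at most 14 in all, crops included, and the job is handed in when it is done.

Besides the shell and the picture viewer there is one more tool, called after "Call:" by a JSON object that holds its "method" and its "body", one argument or row to a line. arm_command: Moves the arm, as the interface text tells. Its arguments: {"type":"object","properties":{"rows":{"type":"array","items":{"type":"array","items":{"type":"array","items":{"type":"number","minimum":-1,"maximum":1}}}}},"required":["rows"]}

```bash
mkdir -p pics
python3 - <<'E'
from cell import *
import cv2,numpy as np
for n in ("top","scene"):
    p,d=read_camera(n); cv2.imwrite(f"pics/{n}0.png",p[:,:,::-1]); np.savez(f"{n}0.npz",p=p,d=d)
    c=get_calibration(n); print(n,c)
print(state())
E
```

```text
top {'camera_matrix': array([[393.00982628,   0.        , 252.53977639],
       [  0.        , 393.00982628, 190.7030499 ],
       [  0.        ,   0.        ,   1.        ]]), 'position': array([406.15964266,  14.76558934, 831.01636626]), 'orientation': array([ 0.14982053, -0.0157119 , -1.54221599])}
scene {'camera_matrix': array([[447.52490562,   0.        , 257.21174887],
       [  0.        , 447.52490562, 193.52234595],
       [  0.        ,   0.        ,   1.        ]]), 'position': array([1309.63616551,  156.54589161,  613.05160849]), 'orientation': array([ 0.94439939, -0.02190819,  1.79658957])}
{'t': 0.1, 'joints': array([-1.40457965e+00,  4.91509381e-01,  1.55937926e+00, -1.68366721e-05,
        1.09171529e+00, -1.05602190e-01]), 'qvel': array([ 0.00060877, -0.0006757 , -0.00249298,  0.00122388,  0.0008131 ,
       -0.00017613]), 'tau': array([ 4.31757770e-03, -6.13623047e+01, -2.58606952e+01,  6.94472878e-02,
        4.70095722e-02, -6.40763005e-05]), 'eef_pos': array([ 167.81802169, -602.02427507,  404.2170001 ]), 'tcp_rot': array([-3.14058544e+00, -9.17445160e-05,  2.71826591e-01]), 'ft_force': array([-0.12649545, -0.32090414, -0.22598424]), 'moment': array([ 0.03791359, -0.00208315,  0.00014719]), 'grip_force': 0.0, 'opening': 0.9962368609211203}
```

View pics/top0.png

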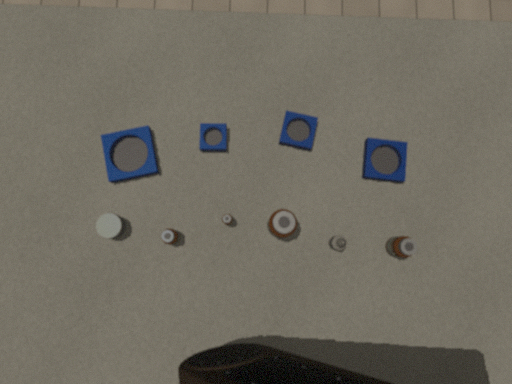

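View pics/scene0.png

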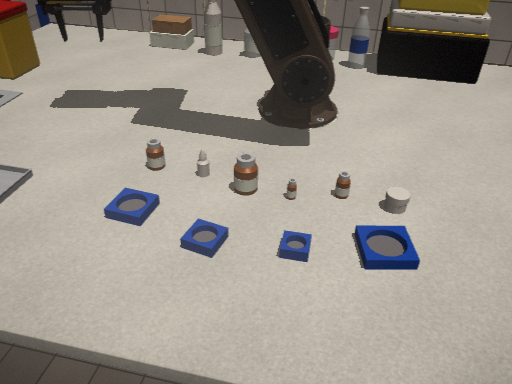

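Top view: the blocks sit at (130,153) largest, (213,137) small, (299,130) medium and (385,159) large. The vials are medium (168,236), small (227,219), largest (284,222) and large (404,247). The jar is at (110,226) and the dropper at (339,242). The scene view agrees with this.

```bash
cat > h.py <<'E'
import numpy as np,cv2
from scipy.spatial.transform import Rotation as R
from cell import *
def cam(n):
    c=get_calibration(n); return c["camera_matrix"],c["position"],R.from_euler("xyz",c["orientation"]).as_matrix()
def cloud(n,d):
    K,p,M=cam(n); v,u=np.mgrid[:384,:512]
    P=np.stack([(u-K[0,2])/K[0,0]*d,-(v-K[1,2])/K[1,1]*d,-d],-1)
    return P@M.T+p
def onplane(n,uv,z):
    K,p,M=cam(n); uv=np.atleast_2d(uv).astype(float)
    r=np.c_[(uv[:,0]-K[0,2])/K[0,0],-(uv[:,1]-K[1,2])/K[1,1],-np.ones(len(uv))]@M.T
    return (p+r*((z-p[2])/r[:,2])[:,None])[:,:2]
def pix(n,P):
    K,p,M=cam(n); q=(np.atleast_2d(P)-p)@M
    return np.c_[K[0,0]*q[:,0]/-q[:,2]+K[0,2],K[1,1]*-q[:,1]/-q[:,2]+K[1,2]]
E
python3 - <<'E'
from h import *
for n in("top","scene"):
    f=np.load(n+"0.npz");p,d=f["p"],f["d"];W=cloud(n,d);ok=d>0
    print(n,"table z",np.median(W[...,2][ok&(abs(W[...,0]-600)<200)&(abs(W[...,1])<300)]))
    hsv=cv2.cvtColor(p,cv2.COLOR_RGB2HSV)
    blue=((hsv[...,0]>105)&(hsv[...,0]<130)&(hsv[...,1]>150)&(hsv[...,2]>50)&ok&(W[...,0]>350)&(abs(W[...,1])<500)).astype(np.uint8)
    k,l,s,c=cv2.connectedComponentsWithStats(blue)
    for i in range(1,k):
        if s[i,4]<60: continue
        m=(l==i)&(abs(W[...,2]-24)<4); q=W[m]
        uv=np.argwhere(m)[:,::-1]
        rect=cv2.minAreaRect(onplane(n,uv,24).astype(np.float32))
        # well rim = hole in the mask
        cs,h=cv2.findContours((l==i).astype(np.uint8),cv2.RETR_CCOMP,cv2.CHAIN_APPROX_NONE)
        holes=[c for c,hh in zip(cs,h[0]) if hh[3]>=0]
        ho=max(holes,key=cv2.contourArea)[:,0] if holes else None
        e=cv2.fitEllipse(onplane(n,ho,24).astype(np.float32)) if ho is not None else None
        print(" block",np.round(c[i]),"rect",np.round(rect[0],1),np.round(rect[1],1),round(rect[2],1),"hole",np.round(e[0],1),np.round(e[1],1),"z",np.median(q[:,2]).round(1))
    m=(ok&(W[...,2]>18)&(W[...,2]<95)&(W[...,0]>300)&(W[...,0]<750)&(abs(W[...,1])<400)&(blue==0)).astype(np.uint8)
    k,l,s,c=cv2.connectedComponentsWithStats(m)
    for i in range(1,k):
        if s[i,4]<25 : continue
        q=W[l==i]; zt=np.percentile(q[:,2],97); t=q[q[:,2]>zt-5]
        cc,r=cv2.minEnclosingCircle(t[:,:2].astype(np.float32))
        print(" obj",np.round(c[i]),s[i,4],"ztop",zt.round(1),"top",np.round(t.mean(0)[:2],1),np.round(cc,1),round(r,1),p[l==i].mean(0).round())
E
```

```text
top table z 0.9656586008775321
 block [298. 130.] rect [663.2 -87.9] [66.4 67. ] 79.4 hole [663.4 -87.7] [55.4 57.6] z 24.5Traceback (most recent call last):
  File "<stdin>", line 17, in <module>
cv2.error: OpenCV(4.12.0) /io/opencv/modules/imgproc/src/shapedescr.cpp:361: error: (-201:Incorrect size of input array) There should be at least 5 points to fit the ellipse in function 'fitEllipseNoDirect'
```

```bash
cat > m.py <<'E'
from h import *
def run(n,p,d):
    W=cloud(n,d);ok=d>0
    hsv=cv2.cvtColor(p,cv2.COLOR_RGB2HSV)
    blue=((hsv[...,0]>105)&(hsv[...,0]<130)&(hsv[...,1]>120)&ok&(W[...,0]>350)&(abs(W[...,1])<500)).astype(np.uint8)
    k,l,s,c=cv2.connectedComponentsWithStats(blue)
    for i in range(1,k):
        if s[i,4]<100: continue
        m=(l==i)&(abs(W[...,2]-24)<4)
        rect=cv2.minAreaRect(onplane(n,np.argwhere(m)[:,::-1],24).astype(np.float32))
        cs,h=cv2.findContours((l==i).astype(np.uint8),cv2.RETR_CCOMP,cv2.CHAIN_APPROX_NONE)
        ho=[c[:,0] for c,hh in zip(cs,h[0]) if hh[3]>=0 and len(c)>8]
        e=cv2.fitEllipse(onplane(n,max(ho,key=len),24).astype(np.float32)) if ho else ((0,0),(0,0))
        print(" block",np.round(c[i]),"rect",np.round(rect[0],1),np.round(rect[1],1),round(rect[2],1),"hole",np.round(e[0],1),np.round(e[1],1))
    m=(ok&(W[...,2]>30)&(W[...,2]<105)&(W[...,0]>300)&(W[...,0]<800)&(abs(W[...,1])<400)&(blue==0)).astype(np.uint8)
    k,l,s,c=cv2.connectedComponentsWithStats(m)
    for i in range(1,k):
        if s[i,4]<25 : continue
        q=W[l==i]; zt=np.percentile(q[:,2],95); t=q[q[:,2]>zt-4]
        cc,r=cv2.minEnclosingCircle(t[:,:2].astype(np.float32))
        print(" obj",np.round(c[i]),s[i,4],"ztop",zt.round(1),"mean",np.round(t.mean(0)[:2],1),"circ",np.round(cc,1),round(r,1))
E
python3 - <<'E'
from m import *
for n in("top","scene"):
    f=np.load(n+"0.npz");print(n);run(n,f["p"],f["d"])
E
```

```text
top
 block [298. 130.] rect [662.9 -88.2] [67.6 69.2] 78.9 hole [663.  -87.6] [53.3 53.8]
 block [213. 137.] rect [641.8  93.5] [54.7 52.9] 1.9 hole [642.  93.] [42.1 42.5]
 block [129. 154.] rect [600.5 267. ] [101.4 101. ] 13.9 hole [599.6 266.8] [80.3 81.1]
 block [385. 160.] rect [ 604.1 -272.5] [85.1 84.1] 85.4 hole [ 604.5 -272.5] [65.5 66.7]
 obj [282. 223.] 664 ztop 90.7 mean [461.5 -54.3] circ [461.5 -54. ] 20.9
 obj [109. 225.] 563 ztop 44.3 mean [447.6 290.9] circ [447.7 291.7] 25.8
 obj [227. 219.] 89 ztop 50.7 mean [467.9  55.7] circ [468.1  56.1] 8.0
 obj [169. 236.] 218 ztop 62.6 mean [429.4 169.3] circ [429.7 169.7] 12.2
 obj [339. 242.] 178 ztop 68.2 mean [ 427. -170.] circ [ 426.8 -170.2] 4.3
 obj [403. 246.] 475 ztop 75.2 mean [ 422.6 -296.2] circ [ 422.8 -296.9] 16.4
scene
 block [131. 202.] rect [ 611.9 -269.7] [82.9 84.3] 84.9 hole [ 612.3 -270. ] [66.2 66.6]
 block [204. 233.] rect [670.4 -85.2] [69.6 69.3] 79.0 hole [671.7 -85.2] [53.1 53.4]
 block [386. 248.] rect [609.7 269.2] [102. 102.] 14.2 hole [617.1 267.7] [62.4 74. ]
 block [296. 243.] rect [650.2  95.3] [56.9 54.5] 1.3 hole [652.3  98.5] [33.2 43.8]
 obj [154. 149.] 316 ztop 71.1 mean [ 427.4 -293.6] circ [ 425.7 -294.6] 16.7
 obj [203. 159.] 137 ztop 64.2 mean [ 432.7 -167.8] circ [ 435.1 -167.5] 8.6
 obj [246. 169.] 649 ztop 87.0 mean [467.  -51.6] circ [465.1 -52.4] 22.0
 obj [344. 179.] 185 ztop 58.9 mean [434.6 171.5] circ [434.3 171.9] 12.5
 obj [292. 183.] 76 ztop 47.4 mean [472.6  58. ] circ [471.3  58. ] 9.0
 obj [398. 194.] 322 ztop 41.2 mean [453.7 294. ] circ [451.8 293.7] 27.2
```

Call:
{"method": "arm_command", "body": {
  "rows": [
    [[0.5,0,0,0,0,0.0215,1],[1,0,0,0,0,0.0433,1],[1,0,0,0,0,0.0433,1],[1,0,0,0,0,0.0433,1],[1,0,0,0,0,0.0433,1]]
  ]
}}

```text
t: 0.52
eef_pos: [316.7, -560.0, 404.4]
tcp_rot: [-3.141, -0.001, 0.004]
ft_force: [-0.0, -0.8, -0.2]
opening: 0.998
grip_force: 0.0
```

Call:
{"method": "arm_command", "body": {
  "rows": [
    [[0.4,-1,0,0,0,0,1],[0.4,-1,0,0,0,0,1],[0.4,-1,0,0,0,0,1],[0.4,-1,0,0,0,0,1],[0.4,-1,0,0,0,0,1],[0.4,-1,0,0,0,0,1]]
  ]
}}

```text
t: 1.02
eef_pos: [372.8, -410.6, 405.0]
tcp_rot: [3.141, 0.0, 0.002]
ft_force: [0.6, -0.4, -0.5]
opening: 1.001
grip_force: 0.0
```

Call:
{"method": "arm_command", "body": {
  "rows": [
    [[0.3,-0.75,0.6,0,0,0,1],[0.3,-0.75,0.6,0,0,0,1],[0.3,-0.75,0.6,0,0,0,1],[0.3,-0.75,0.6,0,0,0,1],[0.3,-0.75,0.6,0,0,0,1],[0.3,-0.75,0.6,0,0,0,1]]
  ]
}}

```text
t: 1.52
eef_pos: [417.6, -299.9, 314.1]
tcp_rot: [-3.141, 0.001, 0.001]
ft_force: [-0.6, -1.1, 0.2]
opening: 1.001
grip_force: 0.0
```

Call:
{"method": "arm_command", "body": {
  "rows": [
    [[0.05,-0.03,0,0,0,0,1],[0.05,-0.03,0,0,0,0,1],[0.05,-0.03,0,0,0,0,1]]
  ]
}}

```text
t: 1.77
eef_pos: [425.0, -295.8, 315.4]
tcp_rot: [3.14, -0.001, -0.001]
ft_force: [0.6, 1.5, 0.3]
opening: 1.0
grip_force: 0.0
```

Run:
```python
from h import *
a=[]
for n in("scene","top"):
    p,d=read_camera(n);np.savez(n+"1.npz",p=p,d=d)
    s=state()["eef_pos"]; P=s-[0,0,190]
    u,v=pix(n,P)[0].astype(int); print(n,s.round(1),u,v)
    c=p[max(v-80,0):v+80,max(u-100,0):u+100,::-1]; a.append(cv2.resize(c,(390,312)))
cv2.imwrite("pics/g1.png",np.hstack(a))
```

```text
scene [ 424.8 -295.6  315.3] 150 120
top [ 424.7 -295.5  315.2] 419 244
```

View pics/g1.png

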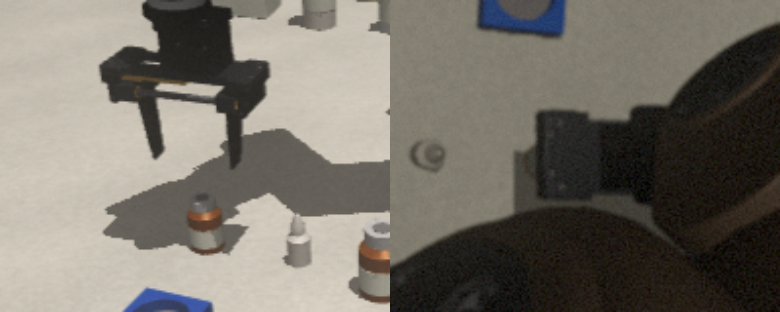

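The scene view shows the open fingers straddling the large vial (tips near crop x 155 and 235, vial at 203). I'll use the fingertips to find the camera bias.

Run:
```python
from h import *
f=np.load("scene1.npz");W=cloud("scene",f["d"]);e=np.array([424.8,-295.6])
m=(f["d"]>0)&(abs(W[...,0]-e[0])<40)&(abs(W[...,1]-e[1])<80)&(W[...,2]>110)&(W[...,2]<150)
q=W[m]
for s in(q[q[:,1]<e[1]],q[q[:,1]>e[1]]): print(len(s),np.percentile(s,[3,50,97],axis=0).round(1).tolist())
f=np.load("top1.npz");W=cloud("top",f["d"])
m=(f["d"]>0)&(abs(W[...,0]-e[0])<60)&(abs(W[...,1]-e[1])<120)&(W[...,2]>215)&(W[...,2]<275)
q=W[m];print(len(q),np.percentile(q,[2,50,98],axis=0).round(1).tolist())
```

```text
74 [[417.4, -348.7, 123.2], [432.1, -342.7, 137.8], [440.3, -340.9, 149.3]]
60 [[416.6, -246.9, 124.2], [434.8, -241.9, 137.6], [440.8, -238.4, 149.3]]
1757 [[391.1, -270.2, 220.7], [422.4, -229.4, 246.7], [455.9, -205.9, 271.9]]
```

Call:
{"method": "arm_command", "body": {
  "rows": [
    [[0,0,0.2,0,0,0,1],[0,0,0.4,0,0,0,1],[0,0,0.55,0,0,0,1],[0,0,0.65,0,0,0,1],[0,0,0.69,0,0,0,1],[0,0,0.69,0,0,0,0.3],[0,0,0.69,0,0,0,0],[0,0,0.69,0,0,0,-0.2],[0,0,0.69,0,0,0,-0.4],[0,0,0.69,0,0,0,-1]]
  ]
}}

```text
t: 2.7
eef_pos: [425.0, -294.9, 212.1]
tcp_rot: [3.14, -0.001, -0.0]
ft_force: [0.1, -0.3, 0.1]
opening: 0.704
grip_force: 0.0
```

Call:
{"method": "arm_command", "body": {
  "rows": [
    [[0,0,0,0,0,0,-1],[0,0,0,0,0,0,-1],[0,0,0,0,0,0,-1],[0,0,0,0,0,0,-1]]
  ]
}}

```text
t: 3.03
eef_pos: [424.9, -294.9, 211.4]
tcp_rot: [3.141, -0.0, -0.0]
ft_force: [-0.5, -0.4, 2.2]
opening: 0.446
grip_force: 30.0
```

Call:
{"method": "arm_command", "body": {
  "rows": [
    [[0,0,-0.15,0,0,0,-1],[0,0,-0.35,0,0,0,-1],[0.2,0,-0.35,0,0,0,-1],[0.4,-0.05,-0.35,0,0,0,-1],[0.6,-0.1,-0.35,0,0,0,-1],[0.8,-0.16,-0.35,0,0,0,-1],[1,-0.16,-0.35,0,0,0,-1],[1,-0.16,-0.35,0,0,0,-1]]
  ]
}}

```text
t: 3.7
eef_pos: [578.7, -270.0, 263.6]
tcp_rot: [3.14, -0.003, 0.002]
ft_force: [-0.9, 0.3, -1.3]
opening: 0.447
grip_force: 30.0
```

Call:
{"method": "arm_command", "body": {
  "rows": [
    [[0.15,0,0,0,0,0,-1],[0.22,0,0,0,0,0,-1],[0.22,0,0,0,0,0,-1],[0.22,0,0,0,0,0,-1]]
  ]
}}

```text
t: 4.03
eef_pos: [607.6, -270.7, 263.2]
tcp_rot: [-3.141, 0.001, 0.0]
ft_force: [-0.5, 0.9, -1.0]
opening: 0.446
grip_force: 30.0
```

```bash
cat > look.py <<'E'
from h import *
import sys
def look(name,block,show=True):
    p,d=read_camera("scene");s=state();e=s["eef_pos"];W=cloud("scene",d);z0=e[2]-190
    print("eef",e.round(1),"rot",s["tcp_rot"].round(3),"open",s["opening"].round(3),"ft",s["ft_force"].round(1))
    hsv=cv2.cvtColor(p,cv2.COLOR_RGB2HSV)
    am=(hsv[...,0]<16)&(hsv[...,1]>110)&(hsv[...,2]>50)
    m=(d>0)&(abs(W[...,0]-e[0])<45)&(abs(W[...,1]-e[1])<45)&(W[...,2]<z0-2)&(W[...,2]>z0-20)
    q=W[m]; q=q[q[:,2]>z0-18]
    if len(q)>5:
        A=np.c_[2*q[:,:2],np.ones(len(q))];c=np.linalg.lstsq(A,(q[:,:2]**2).sum(1),rcond=None)[0]
        print("below tips: n",len(q),"circle",c[:2].round(1),"r",np.sqrt(c[2]+c[0]**2+c[1]**2).round(1),"xy pct",np.percentile(q,[3,50,97],axis=0).round(1).tolist())
    u,v=pix("scene",[*block,40])[0].astype(int)
    y0,x0=max(v-75,0),max(u-75,0)
    cv2.imwrite(f"pics/{name}.png",cv2.resize(p[y0:y0+130,x0:x0+150,::-1],None,fx=4,fy=4,interpolation=cv2.INTER_CUBIC))
E
python3 -c "
from look import *
look('large_over',(608,-271))"
```

```text
Traceback (most recent call last):
  File "look.py", line 5, in look
    print("eef",e.round(1),"rot",s["tcp_rot"].round(3),"open",s["opening"].round(3),"ft",s["ft_force"].round(1))
                                                              ^^^^^^^^^^^^^^^^^^
AttributeError: 'float' object has no attribute 'round'
```

```bash
sed -i 's/s\["opening"\].round(3)/round(float(s["opening"]),3)/' look.py
python3 -c "
from look import *
look('large_over',(608,-271))"
```

```text
eef [ 607.1 -270.9  263.5] rot [-3.141e+00  1.000e-03 -0.000e+00] open 0.446 ft [-0.5  0.1 -1.1]
below tips: n 120 circle [ 608.2 -269.1] r 20.8 xy pct [[606.6, -281.5, 55.8], [625.0, -259.8, 63.4], [630.5, -247.7, 70.6]]
```

View pics/large_over.png

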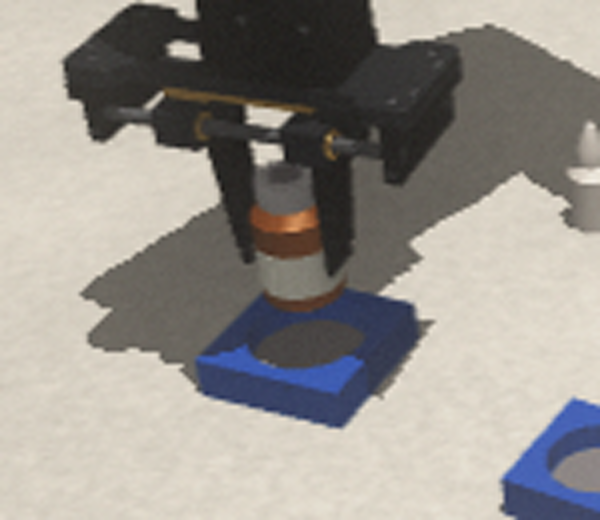

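The vial is held above the large block. In the scene camera it's at (608.2,-269.1) with r 20.8 against a well at (612,-269.8), so I'll shift about +3.5 mm in x and lower it.

Call:
{"method": "arm_command", "body": {
  "rows": [
    [[0.025,0.005,0,0,0,0,-1],[0.025,0.005,0.1,0,0,0,-1],[0.025,0.005,0.18,0,0,0,-1],[0.025,0.005,0.23,0,0,0,-1],[0.025,0.005,0.26,0,0,0,-1],[0.025,0.005,0.28,0,0,0,-1],[0.025,0.005,0.288,0,0,0,-1],[0.025,0.005,0.292,0,0,0,-1],[0.025,0.005,0.292,0,0,0,-1]]
  ]
}}

```text
t: 4.88
eef_pos: [611.7, -271.7, 220.2]
tcp_rot: [3.141, -0.0, -0.0]
ft_force: [0.3, -0.1, -0.4]
opening: 0.445
grip_force: 30.0
```

Call:
{"method": "arm_command", "body": {
  "rows": [
    [[0,0,0.004,0,0,0,-1],[0,0,0.004,0,0,0,-1],[0,0,0.004,0,0,0,-0.08],[0,0,0.004,0,0,0,-0.04],[0,0,0.004,0,0,0,0.1],[0,0,0.004,0,0,0,0.3],[0,0,0.004,0,0,0,0.6],[0,0,0.004,0,0,0,1],[0,0,0.004,0,0,0,1],[0,0,0.004,0,0,0,1]]
  ]
}}

```text
t: 5.72
eef_pos: [611.6, -271.6, 219.3]
tcp_rot: [3.142, -0.0, -0.0]
ft_force: [0.3, 0.4, 0.2]
opening: 0.845
grip_force: 0.0
```

Call:
{"method": "arm_command", "body": {
  "rows": [
    [[0,0,-0.1,0,0,0,1],[0,0,-0.4,0,0,0,1],[0,0,-0.7,0,0,0,1],[0,0,-0.8,0,0,0,1],[0,0,-0.8,0,0,0,1]]
  ]
}}

```text
t: 6.13
eef_pos: [612.1, -271.8, 345.1]
tcp_rot: [3.137, -0.007, -0.0]
ft_force: [-0.3, 0.8, 0.1]
opening: 1.002
grip_force: 0.0
```

```bash
python3 -c "
from look import *
look('large_in',(611,-271))
for n in ('scene','top'):
    p,d=read_camera(n);print(n);
    from m import run; run(n,p,d)"
```

```text
eef [ 611.7 -271.6  342.1] rot [ 3.139 -0.004 -0.   ] open 0.998 ft [ 0.3  0.4 -0.4]
scene
 block [131. 208.] rect [ 612.6 -270.5] [85.7 84.7] 85.2 hole [0 0] [0 0]
 block [204. 233.] rect [670.5 -85.2] [69.5 69.2] 78.9 hole [671.6 -85. ] [53.1 53.7]
 block [386. 248.] rect [609.7 269.3] [101.9 101.6] 14.3 hole [617.  267.6] [62.9 73.7]
 block [296. 242.] rect [649.9  95.3] [56.5 54.4] 1.5 hole [652.1  97.4] [36.4 42.7]
 obj [202. 159.] 136 ztop 63.4 mean [ 432.2 -167.8] circ [ 432.3 -169.7] 6.7
 obj [246. 169.] 652 ztop 86.9 mean [467.1 -51.9] circ [466.1 -53.3] 22.6
 obj [344. 179.] 187 ztop 59.2 mean [434.4 171.9] circ [433.1 172.6] 13.3
 obj [130. 192.] 504 ztop 79.0 mean [ 614.4 -269.6] circ [ 612.9 -269.8] 17.1
 obj [292. 183.] 78 ztop 47.1 mean [472.1  58. ] circ [470.6  57.5] 8.7
 obj [398. 194.] 322 ztop 41.2 mean [453.3 293.9] circ [452.7 294.2] 26.8
top
 block [120. 147.] rect [600.  266.7] [100. 100.] 13.9 hole [0 0] [0 0]
 block [372. 144.] rect [ 634.4 -246.2] [26.2 28.1] 1.9 hole [0 0] [0 0]
 block [403. 159.] rect [ 610.3 -310. ] [13.6 63.3] 81.4 hole [0 0] [0 0]
 obj [390. 154.] 376 ztop 82.5 mean [ 607.  -271.6] circ [ 608.2 -271.8] 16.8
```

Call:
{"method": "arm_command", "body": {
  "rows": [
    [[-0.15,-0.2,0,0,0,0,1],[-0.5,-0.75,0,0,0,0,1],[-0.5,-0.75,0,0,0,0,1],[-0.5,-0.75,0,0,0,0,1],[-0.5,-0.75,0,0,0,0,1],[-0.5,-0.75,0,0,0,0,1]]
  ]
}}

```text
t: 6.78
eef_pos: [536.8, -158.9, 338.6]
tcp_rot: [-3.141, 0.001, 0.001]
ft_force: [-0.0, 0.2, -0.5]
opening: 1.004
grip_force: 0.0
```

Call:
{"method": "arm_command", "body": {
  "rows": [
    [[-0.2,-0.3,0,0,0,0,1],[-0.48,-0.7,0.1,0,0,0,1],[-0.48,-0.7,0.2,0,0,0,1],[-0.48,-0.7,0.2,0,0,0,1],[-0.48,-0.7,0.2,0,0,0,1],[-0.48,-0.7,0.2,0,0,0,1]]
  ]
}}

```text
t: 7.28
eef_pos: [466.0, -54.9, 309.1]
tcp_rot: [3.141, -0.0, -0.0]
ft_force: [-0.5, -0.9, 0.2]
opening: 1.0
grip_force: 0.0
```

```bash
python3 -c "
from look import *
look('largest_pre',(465,-54))"
```

```text
eef [466.2 -55.3 309.4] rot [ 3.141e+00 -1.000e-03 -1.000e-03] open 1.002 ft [-1.  -0.3  0.2]
```

View pics/largest_pre.png

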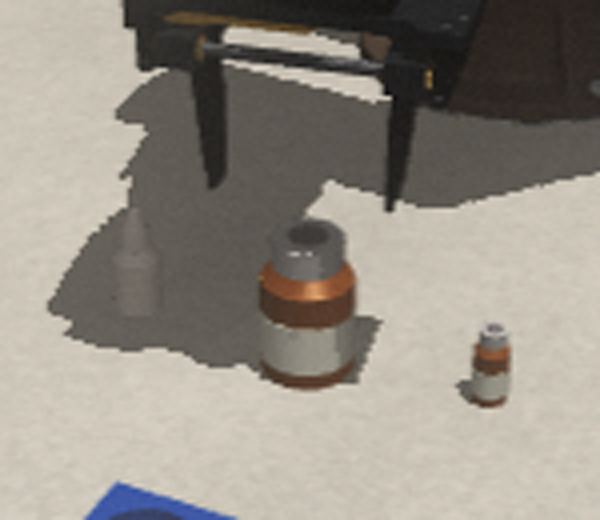

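The fingers straddle the largest vial (cap at crop (308,235)), so I'm going down and closing.

Call:
{"method": "arm_command", "body": {
  "rows": [
    [[-0.007,-0.005,0.15,0,0,0,1],[-0.007,-0.005,0.35,0,0,0,1],[-0.007,-0.005,0.5,0,0,0,1],[-0.007,-0.005,0.6,0,0,0,1],[-0.007,-0.005,0.63,0,0,0,1],[-0.007,-0.005,0.63,0,0,0,0.5],[-0.007,-0.005,0.63,0,0,0,0.3],[-0.007,-0.005,0.63,0,0,0,0.1],[-0.007,-0.005,0.63,0,0,0,-1]]
  ]
}}

```text
t: 8.08
eef_pos: [464.0, -53.6, 215.8]
tcp_rot: [3.141, -0.002, -0.0]
ft_force: [0.3, -0.4, 0.4]
opening: 0.777
grip_force: 0.0
```

Call:
{"method": "arm_command", "body": {
  "rows": [
    [[0,0,0,0,0,0,-1],[0,0,0,0,0,0,-1],[0,0,0,0,0,0,-1],[0,0,0,0,0,0,-1]]
  ]
}}

```text
t: 8.42
eef_pos: [463.7, -53.3, 215.2]
tcp_rot: [3.141, -0.001, 0.0]
ft_force: [-1.6, -0.2, 6.3]
opening: 0.58
grip_force: 30.0
```

Call:
{"method": "arm_command", "body": {
  "rows": [
    [[0,0,-0.1,0,0,0,-1],[0,0,-0.3,0,0,0,-1],[0,0,-0.5,0,0,0,-1],[0.1,-0.2,-0.6,0,0,0,-1],[0.2,-0.4,-0.6,0,0,0,-1],[0.3,-0.6,-0.6,0,0,0,-1],[0.32,-0.71,-0.6,0,0,0,-1]]
  ]
}}

```text
t: 9.0
eef_pos: [513.0, 55.5, 305.3]
tcp_rot: [-3.141, -0.002, 0.0]
ft_force: [-0.6, 0.3, -2.1]
opening: 0.583
grip_force: 30.0
```

Call:
{"method": "arm_command", "body": {
  "rows": [
    [[0.1,-0.2,0,0,0,0,-1],[0.2,-0.4,0,0,0,0,-1],[0.3,-0.6,0,0,0,0,-1],[0.4,-0.8,0,0,0,0,-1],[0.5,-1,0,0,0,0,-1]]
  ]
}}

```text
t: 9.42
eef_pos: [587.0, 204.8, 304.6]
tcp_rot: [3.141, 0.001, -0.0]
ft_force: [0.6, -0.5, -1.7]
opening: 0.583
grip_force: 30.0
```

Call:
{"method": "arm_command", "body": {
  "rows": [
    [[0.07,-0.2,0,0,0,0,-1],[0.14,-0.35,0.1,0,0,0,-1],[0.14,-0.43,0.2,0,0,0,-1],[0.14,-0.43,0.3,0,0,0,-1],[0.14,-0.43,0.3,0,0,0,-1],[0.14,-0.43,0.3,0,0,0,-1]]
  ]
}}

```text
t: 9.92
eef_pos: [607.2, 267.2, 258.6]
tcp_rot: [3.14, 0.003, -0.0]
ft_force: [0.0, -1.0, -1.6]
opening: 0.583
grip_force: 30.0
```

```bash
python3 -c "
from look import *
look('largest_over',(607,268))"
```

```text
eef [607.6 267.1 259.7] rot [ 3.141e+00  1.000e-03 -1.000e-03] open 0.582 ft [ 0.4 -0.1 -1.2]
below tips: n 191 circle [607.6 268.3] r 27.9 xy pct [[613.8, 241.6, 52.5], [631.5, 265.2, 59.8], [636.8, 293.9, 67.1]]
```

View pics/largest_over.png

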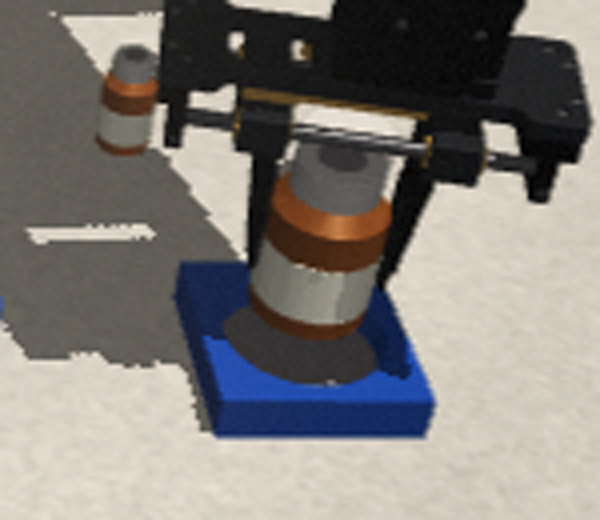

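Vial (607.6,268.3), r 27.9, against a block centre of (609.7,269.3). I'll shift +2 mm in x and +1 mm in y, then lower.

Call:
{"method": "arm_command", "body": {
  "rows": [
    [[0.014,-0.007,0,0,0,0,-1],[0.014,-0.007,0.1,0,0,0,-1],[0.014,-0.007,0.17,0,0,0,-1],[0.014,-0.007,0.21,0,0,0,-1],[0.014,-0.007,0.23,0,0,0,-1],[0.014,-0.007,0.24,0,0,0,-1],[0.014,-0.007,0.244,0,0,0,-1],[0.014,-0.007,0.246,0,0,0,-1],[0.014,-0.007,0.246,0,0,0,-1]]
  ]
}}

```text
t: 10.72
eef_pos: [609.9, 268.7, 223.3]
tcp_rot: [-3.141, -0.001, -0.0]
ft_force: [-0.8, -1.0, -0.7]
opening: 0.58
grip_force: 30.0
```

Call:
{"method": "arm_command", "body": {
  "rows": [
    [[0,0,0,0,0,0,0.2],[0,0,0,0,0,0,0.25],[0,0,0,0,0,0,0.4],[0,0,0,0,0,0,0.6],[0,0,0,0,0,0,1],[0,0,0,0,0,0,1],[0,0,0,0,0,0,1],[0,0,0,0,0,0,1]]
  ]
}}

```text
t: 11.38
eef_pos: [609.8, 268.7, 222.9]
tcp_rot: [3.141, -0.0, -0.0]
ft_force: [-0.1, 0.7, -0.6]
opening: 0.968
grip_force: 0.0
```

Call:
{"method": "arm_command", "body": {
  "rows": [
    [[0,0,-0.1,0,0,0,1],[0,0,-0.4,0,0,0,1],[0,0,-0.6,0,0,0,1],[0,0,-0.75,0,0,0,1],[0,0,-0.75,0,0,0,1]]
  ]
}}

```text
t: 11.8
eef_pos: [610.2, 268.9, 340.8]
tcp_rot: [-3.139, -0.008, -0.0]
ft_force: [-0.7, -0.5, 0.3]
opening: 1.0
grip_force: 0.0
```

```bash
python3 -c "
from look import *
look('largest_in',(611,268))
for n in ('scene',):
    p,d=read_camera(n);print(n);
    from m import run; run(n,p,d)"
```

```text
eef [609.9 268.7 338.1] rot [-3.14  -0.004 -0.   ] open 0.999 ft [-1.1 -0.4 -1. ]
scene
 block [132. 205.] rect [ 611.8 -269.5] [83.  84.2] 84.7 hole [0 0] [0 0]
 block [204. 233.] rect [670.5 -85.2] [69.5 69.2] 78.9 hole [671.3 -84.9] [53.4 54.2]
 block [385. 252.] rect [609.7 269.6] [101.7 101.3] 14.2 hole [0 0] [0 0]
 block [296. 245.] rect [651.   95.8] [58.9 55.3] 1.7 hole [654.7  99. ] [30.2 42.4]
 obj [203. 159.] 133 ztop 62.8 mean [ 432.2 -168.2] circ [ 432.3 -168.2] 5.7
 obj [344. 179.] 187 ztop 58.8 mean [434.5 171.3] circ [433.3 171.7] 13.1
 obj [129. 192.] 505 ztop 79.2 mean [ 614.4 -269.5] circ [ 613.  -270.8] 17.3
 obj [292. 183.] 73 ztop 47.1 mean [472.6  57.8] circ [471.   57.6] 9.6
 obj [398. 194.] 328 ztop 41.1 mean [453.6 293.8] circ [451.2 294. ] 28.5
 obj [390. 230.] 1079 ztop 94.9 mean [613.  269.3] circ [611.3 270.5] 22.8
```

Call:
{"method": "arm_command", "body": {
  "rows": [
    [[-0.2,0.11,0,0,0,0,1],[-0.45,0.25,0,0,0,0,1],[-0.7,0.38,0,0,0,0,1],[-0.95,0.52,0,0,0,0,1],[-1,0.656,0,0,0,0,1],[-1,0.656,0,0,0,0,1]]
  ]
}}

```text
t: 12.4
eef_pos: [457.0, 168.2, 334.4]
tcp_rot: [3.14, 0.004, -0.001]
ft_force: [0.4, 0.9, 0.4]
opening: 1.001
grip_force: 0.0
```

Call:
{"method": "arm_command", "body": {
  "rows": [
    [[-0.19,0,0.1,0,0,0,1],[-0.19,0,0.2,0,0,0,1],[-0.19,0,0.2,0,0,0,1],[-0.19,0,0.2,0,0,0,1]]
  ]
}}

```text
t: 12.73
eef_pos: [431.8, 170.5, 304.6]
tcp_rot: [3.141, 0.002, -0.0]
ft_force: [0.9, 1.0, 0.1]
opening: 1.002
grip_force: 0.0
```

```bash
python3 -c "
from look import *
look('medium_pre',(432,170))"
```

```text
eef [432.1 170.6 305.2] rot [ 3.141e+00  1.000e-03 -0.000e+00] open 0.999 ft [ 0.6 -0.2  0.4]
```

View pics/medium_pre.png

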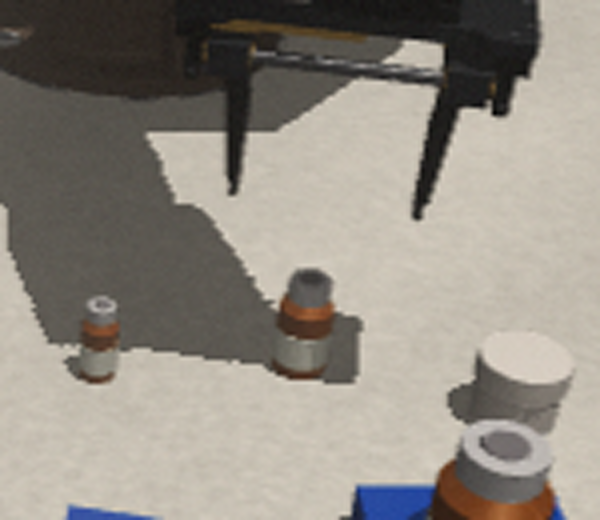

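The fingers straddle the medium vial (cap at crop (310,285)) and the jar is well clear.

Call:
{"method": "arm_command", "body": {
  "rows": [
    [[0,0,0.15,0,0,0,1],[0,0,0.35,0,0,0,1],[0,0,0.5,0,0,0,1],[0,0,0.6,0,0,0,1],[0,0,0.637,0,0,0,1],[0,0,0.637,0,0,0,0.5],[0,0,0.637,0,0,0,0.1],[0,0,0.637,0,0,0,-0.2],[0,0,0.637,0,0,0,-0.3],[0,0,0.637,0,0,0,-0.3]]
  ]
}}

```text
t: 13.62
eef_pos: [431.4, 170.4, 210.7]
tcp_rot: [-3.141, -0.002, -0.0]
ft_force: [0.6, -0.5, 0.8]
opening: 0.705
grip_force: 0.0
```

Call:
{"method": "arm_command", "body": {
  "rows": [
    [[0,0,0,0,0,0,-0.3],[0,0,0,0,0,0,-1],[0,0,0,0,0,0,-1],[0,0,0,0,0,0,-1],[0,0,0,0,0,0,-1],[0,0,0,0,0,0,-1]]
  ]
}}

```text
t: 14.12
eef_pos: [431.3, 170.3, 209.9]
tcp_rot: [3.141, -0.0, -0.0]
ft_force: [-0.7, -0.5, 0.8]
opening: 0.329
grip_force: 30.0
```

Call:
{"method": "arm_command", "body": {
  "rows": [
    [[0,0,-0.1,0,0,0,-1],[0,0,-0.3,0,0,0,-1],[0,0,-0.5,0,0,0,-1],[0.1,0.1,-0.5,0,0,0,-1],[0.3,0.3,-0.5,0,0,0,-1],[0.5,0.5,-0.5,0,0,0,-1],[0.7,0.7,-0.5,0,0,0,-1],[0.8,0.85,-0.5,0,0,0,-1]]
  ]
}}

```text
t: 14.78
eef_pos: [553.5, 40.6, 285.0]
tcp_rot: [3.141, -0.002, -0.001]
ft_force: [0.7, -0.0, -0.0]
opening: 0.329
grip_force: 30.0
```

Call:
{"method": "arm_command", "body": {
  "rows": [
    [[0.15,0.16,0,0,0,0,-1],[0.3,0.32,0,0,0,0,-1],[0.5,0.54,0,0,0,0,-1],[0.7,0.77,0,0,0,0,-1],[0.79,0.863,0.1,0,0,0,-1],[0.79,0.863,0.2,0,0,0,-1],[0.79,0.863,0.2,0,0,0,-1],[0.79,0.863,0.2,0,0,0,-1]]
  ]
}}

```text
t: 15.45
eef_pos: [669.3, -86.6, 253.9]
tcp_rot: [-3.141, 0.003, -0.001]
ft_force: [-0.1, -0.6, -0.5]
opening: 0.331
grip_force: 30.0
```

```bash
python3 -c "
from look import *
look('medium_over',(670,-86))"
```

```text
eef [669.4 -86.2 254.9] rot [-3.141e+00  1.000e-03  0.000e+00] open 0.329 ft [ 0.7 -0.3  0.8]
below tips: n 98 circle [667.5 -85.5] r 18.4 xy pct [[671.4, -97.7, 47.8], [683.5, -80.3, 54.8], [686.9, -65.4, 62.7]]
```

View pics/medium_over.png

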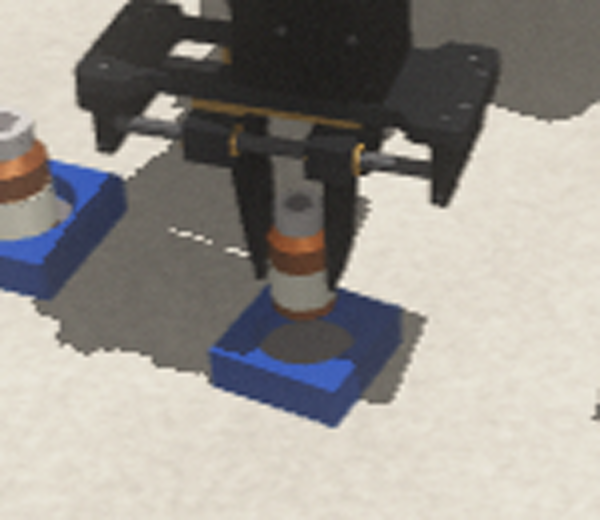

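The medium vial hangs over its well (crop (305,300)) and needs about +1 mm in x. Lowering now.

Call:
{"method": "arm_command", "body": {
  "rows": [
    [[0.007,0,0,0,0,0,-1],[0.007,0,0.1,0,0,0,-1],[0.007,0,0.17,0,0,0,-1],[0.007,0,0.21,0,0,0,-1],[0.007,0,0.23,0,0,0,-1],[0.007,0,0.24,0,0,0,-1],[0.007,0,0.244,0,0,0,-1],[0.007,0,0.246,0,0,0,-1],[0.007,0,0.246,0,0,0,-1]]
  ]
}}

```text
t: 16.25
eef_pos: [670.9, -86.7, 218.3]
tcp_rot: [3.141, -0.001, -0.0]
ft_force: [-0.4, -0.5, -0.6]
opening: 0.33
grip_force: 30.0
```

Call:
{"method": "arm_command", "body": {
  "rows": [
    [[0,0,0,0,0,0,-0.32],[0,0,0,0,0,0,-0.28],[0,0,0,0,0,0,-0.1],[0,0,0,0,0,0,0.2],[0,0,0,0,0,0,0.6],[0,0,0,0,0,0,1],[0,0,0,0,0,0,1],[0,0,0,0,0,0,1],[0,0,0,0,0,0,1]]
  ]
}}

```text
t: 17.0
eef_pos: [670.8, -86.7, 218.0]
tcp_rot: [3.142, -0.0, -0.0]
ft_force: [0.8, -0.7, -0.1]
opening: 0.792
grip_force: 0.0
```

Call:
{"method": "arm_command", "body": {
  "rows": [
    [[0,0,-0.1,0,0,0,1],[0,0,-0.4,0,0,0,1],[0,0,-0.6,0,0,0,1],[0,0,-0.75,0,0,0,1],[0,0,-0.75,0,0,0,1]]
  ]
}}

```text
t: 17.42
eef_pos: [671.3, -86.7, 336.0]
tcp_rot: [3.14, -0.008, -0.0]
ft_force: [-0.1, 0.5, 0.9]
opening: 0.999
grip_force: 0.0
```

```bash
python3 -c "
from look import *
look('medium_in',(670,-86))
for n in ('scene',):
    p,d=read_camera(n);print(n);
    from m import run; run(n,p,d)"
```

```text
eef [670.9 -86.7 333.2] rot [ 3.14  -0.005 -0.   ] open 0.996 ft [-0.2 -0.  -1. ]
scene
 block [116. 207.] rect [ 625.8 -282.2] [60.3 54.5] 84.7 hole [0 0] [0 0]
 block [385. 252.] rect [609.8 269.4] [101.8 101.3] 14.1 hole [0 0] [0 0]
 block [295. 241.] rect [650.2  95.3] [56.4 54.3] 1.7 hole [651.7  97.2] [37.3 42. ]
 block [199. 241.] rect [693.4 -89.7] [70.5 24.3] 80.6 hole [0 0] [0 0]
 obj [203. 160.] 121 ztop 58.7 mean [ 434.9 -167.5] circ [ 432.6 -168.7] 8.0
 obj [129. 192.] 501 ztop 79.0 mean [ 614.5 -269.3] circ [ 611.1 -269.9] 17.6
 obj [292. 183.] 73 ztop 46.8 mean [472.1  58.2] circ [470.8  58.4] 8.6
 obj [398. 194.] 321 ztop 41.1 mean [453.6 293.6] circ [451.8 293.4] 28.4
 obj [390. 230.] 1082 ztop 95.0 mean [612.8 269.4] circ [610.8 271. ] 22.8
 obj [203. 225.] 317 ztop 67.1 mean [674.  -84.9] circ [672.8 -86.3] 13.6
```

Call:
{"method": "arm_command", "body": {
  "rows": [
    [[-0.2,-0.14,0,0,0,0,1],[-0.4,-0.28,0,0,0,0,1],[-0.6,-0.43,0,0,0,0,1],[-0.8,-0.57,0,0,0,0,1],[-1,-0.7,0,0,0,0,1],[-1,-0.7,0,0,0,0,1]]
  ]
}}

```text
t: 18.02
eef_pos: [516.1, 20.9, 329.1]
tcp_rot: [-3.141, 0.006, 0.002]
ft_force: [1.2, -0.7, -0.3]
opening: 0.996
grip_force: 0.0
```

Call:
{"method": "arm_command", "body": {
  "rows": [
    [[-0.2,-0.15,0.1,0,0,0,1],[-0.34,-0.256,0.234,0,0,0,1],[-0.34,-0.256,0.234,0,0,0,1],[-0.34,-0.256,0.234,0,0,0,1],[-0.34,-0.256,0.234,0,0,0,1]]
  ]
}}

```text
t: 18.43
eef_pos: [470.6, 56.6, 295.0]
tcp_rot: [3.141, 0.0, -0.0]
ft_force: [-0.1, -0.4, -0.2]
opening: 1.003
grip_force: 0.0
```

```bash
python3 -c "
from look import *
look('small_pre',(470,57))"
```

```text
eef [470.8  56.4 295.3] rot [ 3.141e+00 -0.000e+00 -1.000e-03] open 1.0 ft [ 0.4  0.2 -0.6]
```

View pics/small_pre.png

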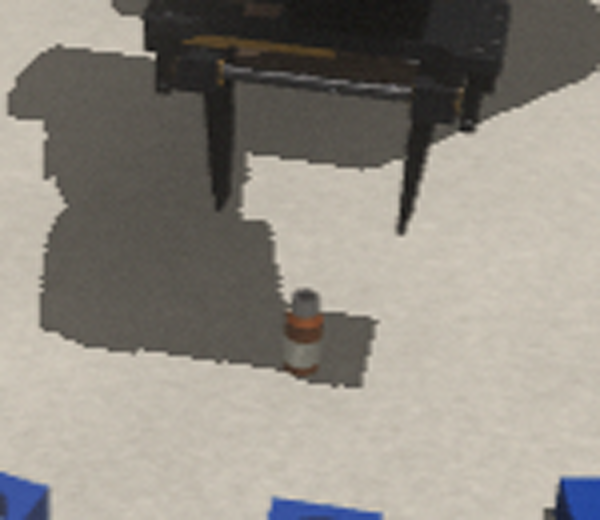

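The fingers straddle the small vial (crop (305,330)). Going down with a slow close, since it's light.

Call:
{"method": "arm_command", "body": {
  "rows": [
    [[0,0,0.15,0,0,0,1],[0,0,0.3,0,0,0,0.8],[0,0,0.45,0,0,0,0.6],[0,0,0.55,0,0,0,0.3],[0,0,0.577,0,0,0,0.1],[0,0,0.577,0,0,0,-0.1],[0,0,0.577,0,0,0,-0.2],[0,0,0.577,0,0,0,-0.3],[0,0,0.577,0,0,0,-0.4],[0,0,0.577,0,0,0,-0.45]]
  ]
}}

```text
t: 19.32
eef_pos: [470.0, 56.7, 209.6]
tcp_rot: [3.141, -0.002, -0.0]
ft_force: [0.4, -0.5, 0.5]
opening: 0.428
grip_force: 0.0
```

Call:
{"method": "arm_command", "body": {
  "rows": [
    [[0,0,0,0,0,0,-0.45],[0,0,0,0,0,0,-0.5],[0,0,0,0,0,0,-0.55],[0,0,0,0,0,0,-0.6],[0,0,0,0,0,0,-1],[0,0,0,0,0,0,-1],[0,0,0,0,0,0,-1]]
  ]
}}

```text
t: 19.9
eef_pos: [469.9, 56.8, 208.9]
tcp_rot: [3.142, -0.0, -0.0]
ft_force: [0.4, 0.8, 4.2]
opening: 0.22
grip_force: 30.0
```

Call:
{"method": "arm_command", "body": {
  "rows": [
    [[0,0,-0.05,0,0,0,-1],[0,0,-0.2,0,0,0,-1],[0,0,-0.35,0,0,0,-1],[0.2,-0.04,-0.35,0,0,0,-1],[0.4,-0.08,-0.35,0,0,0,-1],[0.6,-0.12,-0.35,0,0,0,-1],[0.8,-0.16,-0.35,0,0,0,-1],[1,-0.2,-0.35,0,0,0,-1]]
  ]
}}

```text
t: 20.57
eef_pos: [621.0, 87.1, 261.9]
tcp_rot: [3.141, 0.0, -0.0]
ft_force: [0.6, 0.5, -0.1]
opening: 0.219
grip_force: 30.0
```

Call:
{"method": "arm_command", "body": {
  "rows": [
    [[0.1,-0.03,0,0,0,0,-1],[0.193,-0.048,0,0,0,0,-1],[0.193,-0.048,0,0,0,0,-1],[0.193,-0.048,0,0,0,0,-1],[0.193,-0.048,0,0,0,0,-1]]
  ]
}}

```text
t: 20.98
eef_pos: [648.0, 93.8, 261.3]
tcp_rot: [3.141, 0.001, -0.0]
ft_force: [0.2, 1.1, -0.1]
opening: 0.221
grip_force: 30.0
```

```bash
python3 -c "
from look import *
look('small_over',(649,94))"
```

```text
eef [648.   93.7 261.4] rot [ 3.141e+00  1.000e-03 -0.000e+00] open 0.219 ft [ 0.5 -1.2 -0.9]
below tips: n 77 circle [651.   94.8] r 9.7 xy pct [[651.4, 84.2, 54.1], [658.5, 95.7, 62.2], [661.0, 105.5, 68.7]]
```

View pics/small_over.png

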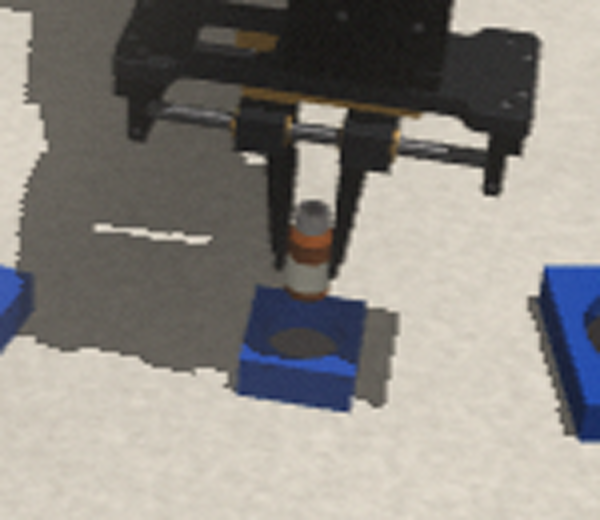

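The small vial at (650,94.9) is within 1 mm of the block centre (650.3,95.3), so I'm lowering it.

Call:
{"method": "arm_command", "body": {
  "rows": [
    [[0.004,-0.002,0.05,0,0,0,-1],[0.004,-0.002,0.12,0,0,0,-1],[0.004,-0.002,0.19,0,0,0,-1],[0.004,-0.002,0.24,0,0,0,-1],[0.004,-0.002,0.27,0,0,0,-1],[0.004,-0.002,0.287,0,0,0,-1],[0.004,-0.002,0.293,0,0,0,-1],[0.004,-0.002,0.296,0,0,0,-1],[0.004,-0.002,0.296,0,0,0,-1]]
  ]
}}

```text
t: 21.78
eef_pos: [649.4, 94.2, 217.1]
tcp_rot: [3.142, -0.0, -0.0]
ft_force: [1.4, 0.5, -0.3]
opening: 0.223
grip_force: 30.0
```

Call:
{"method": "arm_command", "body": {
  "rows": [
    [[0,0,0,0,0,0,-0.55],[0,0,0,0,0,0,-0.5],[0,0,0,0,0,0,-0.4],[0,0,0,0,0,0,-0.2],[0,0,0,0,0,0,0],[0,0,0,0,0,0,0.3],[0,0,0,0,0,0,0.6],[0,0,0,0,0,0,0.6],[0,0,0,0,0,0,0.6]]
  ]
}}

```text
t: 22.53
eef_pos: [649.4, 94.2, 216.9]
tcp_rot: [3.142, -0.0, -0.0]
ft_force: [-0.5, 0.8, 0.0]
opening: 0.664
grip_force: 0.0
```

Call:
{"method": "arm_command", "body": {
  "rows": [
    [[0,0,-0.1,0,0,0,1],[0,0,-0.3,0,0,0,1],[0,0,-0.6,0,0,0,1],[0,0,-0.9,0,0,0,1],[-0.3,0,-1,0,0,0,1],[-0.6,0,-1,0,0,0,1],[-0.9,0,-1,0,0,0,1],[-0.9,0,-1,0,0,0,1],[-0.9,0,-1,0,0,0,1]]
  ]
}}

```text
t: 23.28
eef_pos: [511.5, 94.4, 367.7]
tcp_rot: [3.142, 0.0, 0.0]
ft_force: [0.9, -0.2, -0.4]
opening: 1.0
grip_force: 0.0
```

```bash
python3 -c "
from m import *
p,d=read_camera('scene');run('scene',p,d);print(state()['t'])
cv2.imwrite('pics/final.png',cv2.resize(p[120:290,90:440,::-1],None,fx=2.2,fy=2.2,interpolation=cv2.INTER_CUBIC))"
```

```text
block [132. 205.] rect [ 611.8 -269.7] [82.9 84.1] 84.9 hole [0 0] [0 0]
 block [205. 236.] rect [670.5 -85.1] [69.8 69.1] 79.0 hole [0 0] [0 0]
 block [385. 253.] rect [609.7 269.4] [101.7 101.5] 14.2 hole [0 0] [0 0]
 block [296. 245.] rect [651.1  95.3] [58.6 54.5] 1.3 hole [693.2 114.5] [ 6.5 10.8]
 obj [203. 159.] 135 ztop 63.1 mean [ 432.3 -167.9] circ [ 432.  -167.9] 5.7
 obj [129. 192.] 507 ztop 79.0 mean [ 614.2 -269.3] circ [ 612.2 -269.4] 17.2
 obj [398. 194.] 321 ztop 41.3 mean [453.6 293.8] circ [451.3 293.4] 27.4
 obj [390. 230.] 1076 ztop 94.9 mean [613.  269.3] circ [611.  268.4] 22.9
 obj [203. 225.] 313 ztop 67.2 mean [674.3 -85.1] circ [673.  -85.4] 12.7
 obj [296. 235.] 136 ztop 55.4 mean [652.3  95.9] circ [651.8  95.3] 8.8
23.3333
```

View pics/final.png

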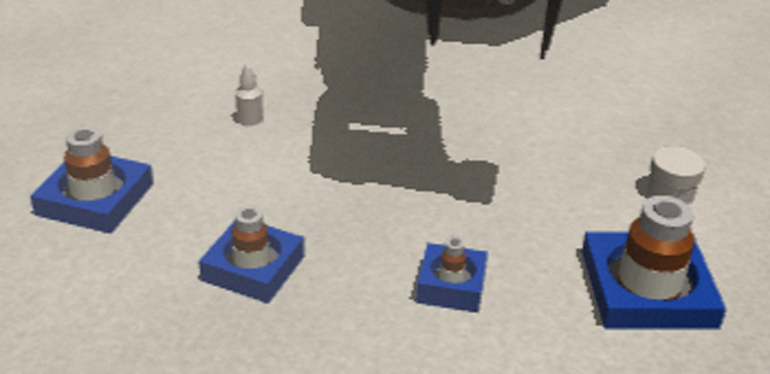

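All four vials stand upright in the right wells (large (88,160), medium (250,235), small (455,258), largest (660,245)), each within about 3 mm of its centre. The jar and dropper bottle haven't moved.

```bash
python3 -c "
from cell import *
print(job_done())"
```

```text
the job is handed in; nothing more can be done
None
```

All four vials stand in the wells of their own blocks, within about 3 mm of centre by the last camera check; the jar and dropper bottle were not moved, and I handed the job in at 23 s (no verdict came back).

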